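# Uncap the substage lamp, index its carriage and hold the lock pin home

### The arm

A 7-joint arm with a two-finger parallel gripper is mounted at the origin on the work surface. World frame = base frame: x ahead of the robot, y to its left, z up, the work surface at z = 0. Lengths are in m, angles in rad, forces in N, time in s.
With the tool pointing down it reaches from about 0.35 to 0.9 m from the base axis. Payload 8.1 kg.
Tool frame: the origin (TCP) lies on the centre line of the jaws, within the pads' length; the fingertips stand 14 mm ahead of it and the grasp point (between the pads) lies 5 mm behind it; y points along the fingers, x is the direction in which the jaws open and shut, and the axes are right-handed (so a half turn about y gives the same grasp; the last joint's range is limited). The gripper opens to 85 mm and grips with 20 to 120 N. Pads are 22 mm wide; open, the fingers measure 114 mm over their backs; the gripper's body (76 mm by 85 mm) begins 54 mm behind the grasp point. The pads swing forward as they close: fully open they stand 13 mm farther back than shut.
Start: joints at [1.097, 0.434, 0.025, 1.573, -0.012, 1.134, -0.075], TCP at [0.226, -0.583, 0.245] pointing down, gripper open.
Joint ranges: [-2.62, 2.62], [-0.44, 2.09], [-1.27, 1.32], [0.08, 2.57], [-1.32, 4.46], [0.12, 2], [-2.74, 2.74]. Speed limits (rad/s): [2.22, 2.22, 3.01, 3.01, 3.14, 3.14, 3.14].

### API

Orientations are given as a unit quaternion [w, x, y, z].
In Python, from cell import * gives the robot as it stands.
- The arm moves only by the tool send_rows, never from a script. Its argument "series" is a list of rows, each a list of 3 entries, a list of its own where there are three numbers: the opening, from -1 (shut) to 1 (fully open), then the shift along the world's x, y, z in mm, then the turn, a rotation vector about the world's x, y, z in rad. In form: [[claw, [dx, dy, dz], [rx, ry, rz]], ...]. A call has 1 to 20 rows; each row shifts and turns the pose as measured when the row begins; what a row does not reach is not made up. A row lasts 1/12 s, in which the tool goes at most 41.7 mm and 7.16 degrees, less where a joint would pass 70% of its speed; a pose out of reach is approached as far as the arm can. A call with a gripper value outside its range is refused whole. The fingers move at their own pace and stop on an object; "newtons" is the grip in N (left out, the last holds). Time passes only in rows, so rows that do not move let the fingers close. It gives the time, the measured TCP pose, the force and the opening at its end, in the units of the state.
- observe(): the state, without advancing time (a new reading comes with each control period).
- snapshot(name): name is "scene" or "side" or "wrist"; returns (picture, depth): 384x512x3 uint8, blue, green, red; 384x512 float32, m along the optical axis (not along the pixel's ray), 0 where there is no reading.
- camera_info(name): a dict with "camera_matrix" (3x3 intrinsics, pixels), "distortion" ([k1, k2, p1, p2, k3] as OpenCV has them; the pictures are not rectified), "rvec" (rotation vector, rad) and "tvec" (3), from world to camera coordinates, as OpenCV has them. Camera axes: x right, y down, z forward; pixel columns grow to the right and rows downward; lengths in m; the calibration is good to about 2 mm. A picture is of the moment at which its call begins: read the wrist's pose just before it. camera_info takes no time and is no camera call; for the wrist camera it gives the pose at the moment of the call.
- job_done(): hands the job in, once; it reports no verdict.
The state is a dict: "clock": time; "joint_pos": joint angles; "qd": joint speeds; "joint_torque": joint torques, N m; "position": TCP position; "eef_rot": TCP orientation; "wrist_force": force on the tool from outside, world axes, zero at the start; "torque": the same for the moment, N m; "width": finger opening in m.
Only numpy, scipy, OpenCV 4.12 (cv2) and the standard library are available. Lean on these libraries where they do the work, as an engineer would, in place of code of your own. Each camera call takes 0.05 s, during which the arm holds its last target.

### The job

Take the dust cap off the lens of the lamp carriage on the rail and set it, still mouth down, into the small round holder dish. Then pull up the carriage's lock plunger, slide the carriage one hole along the rail so that the lens sits under the opening of the raised stage, and let the pin into that hole. Finish while holding the plunger knob pressed fully down so the pin stays fully home; keep pressing it at the end, and leave the clear dish, beaker, slide box and timer around the rail where they are.

Things in the scene. Friction and masses are not known exactly. Their poses are not given: they have to be found in the camera images.
- rail: Fixed aluminium index rail lying on the bench, 360 mm long, 40 mm wide, top at z = 30 mm. Its x axis runs along the rail, the way the carriage has to slide; origin on the bench, straight below the lens at the start. It is turned so that x points roughly to the robot's left. Square lock holes in its top every 80 mm (10.5 mm wide, 14 mm deep), at local x = -160, -80 (pin's start), 0 (the next one, hidden under the carriage at the start) and +80.
- opening (a point): Centre of the 46 mm round opening in the black raised stage plate (60 mm along the rail, 120 mm across, underside 87 mm and top 93 mm above the bench, on two white posts) that bridges the rail, 80 mm along rail x from its origin. The bare lens passes below it with 5 mm to spare; the cap would strike it.
- carriage (a joint): Position of the white lamp carriage along the rail in m: 0 at the start, +0.080 when its pin is over the next hole and the lens under the opening, limits -0.085 and 0.10. The carriage (135 mm long, 50 mm wide, deck top at z = 40 mm) carries the lens at its leading end and the plunger at its trailing end; it slides with about 2 N of friction and some damping, but only when the plunger is pulled clear (while the pin is in a hole it has about 1 mm of play).
- lens (a point): Centre of the upward-looking lens face, z = 82 mm: top of a 33 mm diameter, 20 mm tall barrel that stands on a 50 mm diameter lamp housing (top at z = 62 mm). Moves with the carriage.
- knob (a point): Centre of the black round plunger knob (26 mm diameter, 28 mm tall, vertical axis), 80 mm behind the lens on the carriage. It stands over a 24 mm diameter boss (z = 40 to 60 mm); the knob's underside is at 60 mm plus the plunger value. Axes as the rail's. Grip it with the fingers closing across the rail.
- plunger (a joint): Height of the plunger in m: 0 = pressed fully home, knob touching its boss. Left alone in a hole it floats about 4 mm up on a spring (about 1 N per mm either way), so it stays fully home only while pressed with about 5 N or more. The rounded 8 mm pin is clear of the hole above 12 mm; limit 18 mm (about 14 N of pull). Over the rail between holes it cannot go below 12 mm.
- cap_mid (a point): Centre (half-way up) of the loose black dust cap, an inverted cup 42 mm outer diameter, 32 mm tall, 2.5 mm wall, 26 mm deep inside, z axis up, about 40 g. It sits loosely over the lens barrel, its rim on the lamp housing (centre at z = 78 mm, over the rail's origin), and lifts straight off; raise it at least 25 mm. Grip its upper part, with the fingers closing across the rail so as to keep clear of the stage.
- holder_floor (a point): Centre of the inner floor, 20 mm above the bench, of the fixed round grey holder dish: inner diameter 54 mm, outer 68 mm, rim 27 mm above the bench (recess 7 mm deep). The cap stands in it mouth down, so its centre is then 16 mm above this point and its upper 25 mm stick out.
- petri: Bystander: shallow clear dish, 88 mm wide, 14 mm tall; origin under its centre.
- beaker: Bystander: glass beaker, 68 mm wide, 85 mm tall; origin under its centre.
- slidebox: Bystander: green slide box 100 x 50 x 28 mm; origin under its centre.
- timer: Bystander: white bench timer 70 x 70 x 22 mm; origin under its centre.
Not all that is in view belongs to the job. Of the things like the part that bears cap_mid, leave any that is turquoise; of the rest the larger one is meant.

How it is judged:
By the outcome, as a careful person would: the job done as asked, in the order asked, and still so for the second after the job is handed in, while the arm keeps its last pose, push and grip.
It also fails if it takes over 53 s, if anything falls off the work surface, if the arm or the gripper's body presses on something with over 40 N, if the wrist force passes 120 N, or if a joint passes its speed limit or range.

## Working session

There is one attempt and no reset: what is moved stays moved. The work goes in short steps, Python scripts to look and compute and a tool call to move; the robot and the scene stay as the last step left them, time stands still between calls to the robot, and variables do not carry over. Pictures are saved under pics/ and viewed, and the job is handed in when it is done.

Besides the shell and the picture viewer there is one more tool, called after "Request:" by a JSON object that holds its "name" and its "arguments", one argument or row to a line. send_rows: Moves the arm, as the interface text tells. Its arguments: {"type":"object","properties":{"series":{"type":"array","items":{"type":"array"}},"newtons":{"type":"number"}},"required":["series"]}

```bash
mkdir -p pics; ls
python3 - <<'E'
from cell import *
import cv2
print(observe())
for n in ("scene","side","wrist"):
    p,d=snapshot(n); cv2.imwrite(f"pics/a_{n}.png",p); 
    import numpy as np; np.save(f"pics/a_{n}.npy",d)
    i=camera_info(n); print(n,i); np.savez(f"pics/a_{n}_cam.npz",**{k:np.array(v) for k,v in i.items() if k in("camera_matrix","distortion","rvec","tvec")})
print(observe()["clock"])
E
```

```text
pics
{'clock': 0.0, 'joint_pos': array([ 1.09739626,  0.43522177,  0.0250051 ,  1.57413145, -0.01160121,
        1.13396905, -0.07511506]), 'qd': array([ 0.00059493,  0.00164369,  0.00205542, -0.00090841, -0.00026502,
        0.0003604 ,  0.001295  ]), 'joint_torque': array([ 1.13147333e-03, -6.70472646e+01,  1.02556698e+00, -3.16215134e+01,
        1.55926973e-02,  1.24081766e-02, -1.91322499e-05]), 'position': array([ 0.22622925, -0.58209305,  0.24451378]), 'eef_rot': array([ 0.58384723, -0.58330885,  0.39978612, -0.39880354]), 'wrist_force': array([-0.81745391, -0.42826795, -0.50253066]), 'torque': array([-0.02061172, -0.00904273, -0.03485027]), 'width': 0.08527497211708197}
scene {'camera_matrix': array([[385.68534227,   0.        , 254.55958283],
       [  0.        , 385.68534227, 200.56000135],
       [  0.        ,   0.        ,   1.        ]]), 'distortion': array([-0.00378831,  0.        ,  0.        ,  0.        ,  0.        ]), 'rvec': array([ 2.10020148,  0.91288477, -0.44082706]), 'tvec': array([-0.38276896, -0.22119835,  1.35593532])}
side {'camera_matrix': array([[389.33712982,   0.        , 260.91177636],
       [  0.        , 389.33712982, 193.96574071],
       [  0.        ,   0.        ,   1.        ]]), 'distortion': array([0.00634403, 0.        , 0.        , 0.        , 0.        ]), 'rvec': array([ 0.15088549, -2.78483805,  1.3623723 ]), 'tvec': array([0.57275175, 0.12847529, 1.26999352])}
wrist {'camera_matrix': array([[325.90333833,   0.        , 253.64533619],
       [  0.        , 325.90333833, 195.73342827],
       [  0.        ,   0.        ,   1.        ]]), 'distortion': array([-0.065151,  0.      ,  0.      ,  0.      ,  0.      ]), 'rvec': array([-2.37198323,  1.62342174,  0.25649124]), 'tvec': array([-0.62375426, -0.03978047,  0.38089051])}
0.15
```

View pics/a_scene.png

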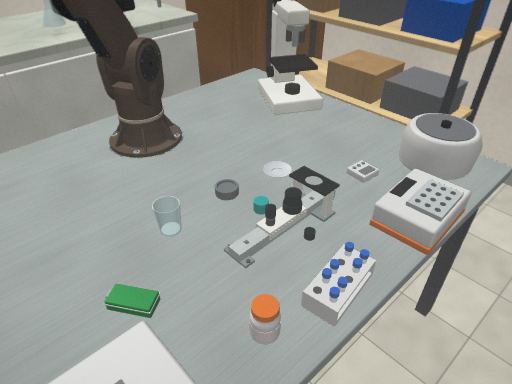

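View pics/a_side.png

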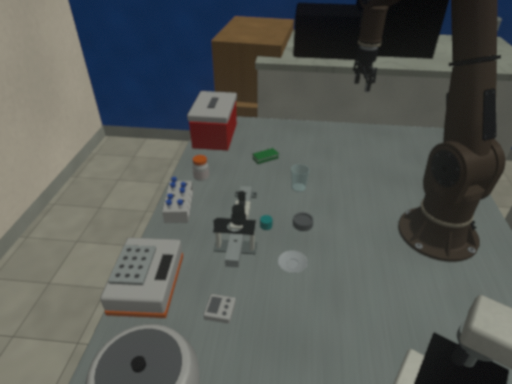

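View pics/a_wrist.png

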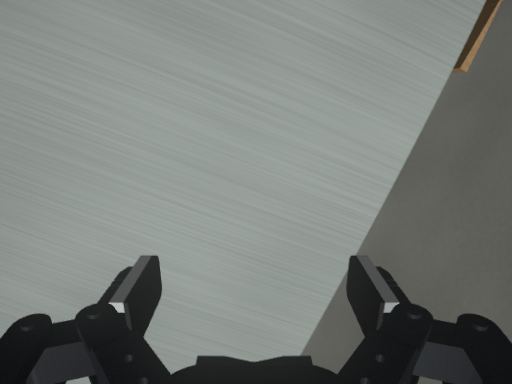

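The scene picture shows three cap-like things: a black one on the lens at about (292,200), a smaller black one on the bench at (309,233), and a turquoise one at (261,204). The knob is at (270,214), the holder at (227,189) and the stage opening at (314,181). By the description the cap is the larger black one, on the lens. I'll check that in a close crop.

```bash
cat > h.py <<'E'
import numpy as np, cv2
def load(n,pre="a"):
    c=np.load(f"pics/{pre}_{n}_cam.npz"); return cv2.imread(f"pics/{pre}_{n}.png"),np.load(f"pics/{pre}_{n}.npy"),c
def ray(c,uv):
    R=cv2.Rodrigues(c["rvec"])[0]
    n=cv2.undistortPoints(np.array(uv,float).reshape(-1,1,2),c["camera_matrix"],c["distortion"]).reshape(-1,2)
    d=np.c_[n,np.ones(len(n))]
    return -R.T@c["tvec"].ravel(), d@R
def at_z(c,uv,z):
    o,d=ray(c,uv); s=(z-o[2])/d[:,2]; return o+d*s[:,None]
def cloud(d,c):
    v,u=np.mgrid[:384,:512]
    o,r=ray(c,np.c_[u.ravel(),v.ravel()]); P=o+r*d.ravel()[:,None]; P[d.ravel()==0]=np.nan
    return P.reshape(384,512,3)
def proj(c,P):
    return cv2.projectPoints(np.array(P,float).reshape(-1,1,3),c["rvec"],c["tvec"],c["camera_matrix"],c["distortion"])[0].reshape(-1,2)
E
python3 - <<'E'
from h import *
im,d,c=load("scene")
x0,y0,x1,y1=205,145,355,265
cv2.imwrite("pics/crop1.png",cv2.resize(im[y0:y1,x0:x1],None,fx=5,fy=5,interpolation=cv2.INTER_CUBIC))
im2,d2,c2=load("side")
cv2.imwrite("pics/crop2.png",cv2.resize(im2[170:280,200:330],None,fx=5,fy=5,interpolation=cv2.INTER_CUBIC))
P=cloud(d,c)
for n,(u,v) in dict(cap=(292,194),knob=(270,208),small=(309,231),turq=(261,200),holder=(227,190),stage=(322,190),bench=(200,250),petri=(277,170),hole=(246,259)).items():
    print(n,P[v,u].round(4))
E
```

```text
cap [0.6486 0.0464 0.0935]
knob [ 0.6472 -0.0283  0.0905]
small [0.7183 0.0388 0.0212]
turq [0.5569 0.0288 0.0302]
holder [ 0.4491 -0.0007  0.0193]
stage [0.6877 0.1146 0.0919]
bench [ 0.5663 -0.1846 -0.0024]
petri [0.4608 0.1888 0.0041]
hole [ 0.6709 -0.1281  0.0069]
```

View pics/crop1.png

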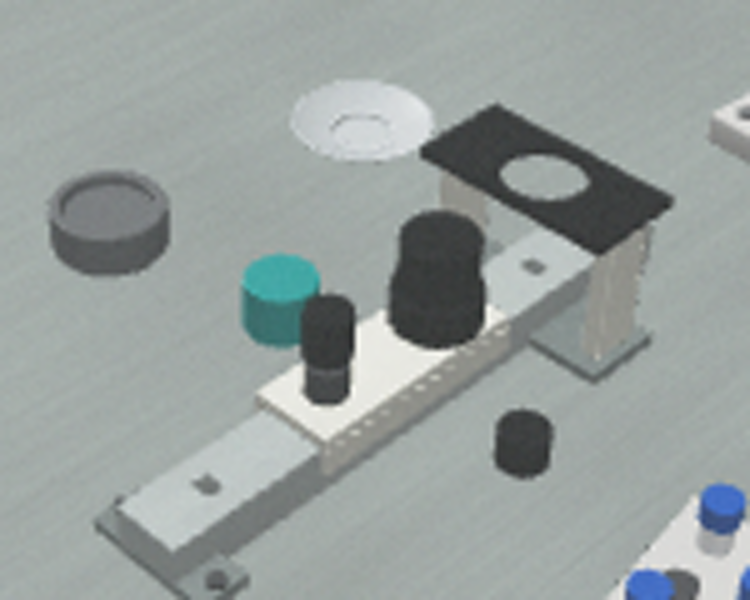

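View pics/crop2.png

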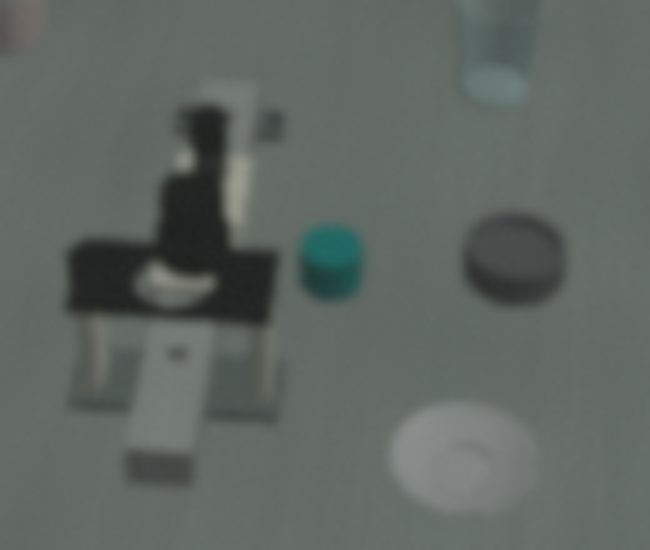

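Run:
```python
from h import *
im,d,c=load("scene")
f=lambda x,y:(205+(x+.5)/5-.5,145+(y+.5)/5-.5)
pts=dict(cap=(441,238,.094),knob=(329,308,.092),opening=(545,177,.093),holeA=(206,486,.03),holeB=(534,266,.03),holder_rim=(110,207,.027))
W={}
for n,(x,y,z) in pts.items():
    W[n]=at_z(c,[f(x,y)],z)[0]; print(n,W[n].round(4))
v=W["holeB"]-W["holeA"]; print("hole dist",np.linalg.norm(v),"exp .24", np.degrees(np.arctan2(v[1],v[0])))
v=W["cap"]-W["knob"]; print(np.linalg.norm(v[:2]),np.degrees(np.arctan2(v[1],v[0])))
v=W["opening"]-W["cap"]; print(np.linalg.norm(v[:2]),np.degrees(np.arctan2(v[1],v[0])))
P=cloud(d,c)
# holder cloud
for name,(cx,cy,zlo,zhi,r) in dict(cap=(W["cap"][0],W["cap"][1],.09,.1,.03),knob=(*W["knob"][:2],.086,.098,.02),holder=(*W["holder_rim"][:2],.015,.024,.027),plate=(*W["opening"][:2],.088,.1,.08)).items():
    m=(np.hypot(P[...,0]-cx,P[...,1]-cy)<r)&(P[...,2]>zlo)&(P[...,2]<zhi)
    q=P[m]; print(name,len(q),q.mean(0).round(4),q.min(0).round(4),q.max(0).round(4))
c2=load("side")[2]
g=lambda x,y:(200+x/5,170+y/5)
print("side holder",at_z(c2,[g(515,247)],.027), "cap?",at_z(c2,[g(208,112)],.092))
from cell import *
import scipy.spatial.transform as T
w=observe()["eef_rot"]; print(T.Rotation.from_quat(np.r_[w[1:],w[0]]).as_matrix().round(3))
print(camera_info("wrist"))
```

```text
cap [0.6455 0.0526 0.094 ]
knob [ 0.6443 -0.0242  0.092 ]
opening [0.6465 0.1308 0.093 ]
holeA [ 0.646  -0.1059  0.03  ]
holeB [0.643  0.1346 0.03  ]
holder_rim [0.4421 0.0041 0.027 ]
hole dist 0.2404998434480435 exp .24 90.71745961131242
0.07687478420412643 89.120801628744
0.07811228334125447 89.2967283001978
cap 147 [0.6444 0.0541 0.0928] [0.6242 0.0345 0.09  ] [0.6641 0.0738 0.0955]
knob 71 [ 0.6461 -0.0265  0.0908] [ 0.6308 -0.0397  0.0861] [ 0.6568 -0.0142  0.093 ]
holder 118 [0.4381 0.0072 0.0191] [ 0.416  -0.0145  0.0153] [0.4681 0.0298 0.0239]
plate 640 [0.6454 0.1237 0.0918] [0.5813 0.0516 0.088 ] [0.7031 0.1663 0.095 ]
side holder [[0.4360538  0.01163161 0.027     ]] cap? [[ 0.64333572 -0.02552975  0.092     ]]
[[ 0.362 -0.     0.932]
 [-0.932  0.001  0.362]
 [-0.001 -1.    -0.   ]]
{'camera_matrix': array([[325.90333833,   0.        , 253.64533619],
       [  0.        , 325.90333833, 195.73342827],
       [  0.        ,   0.        ,   1.        ]]), 'distortion': array([-0.065151,  0.      ,  0.      ,  0.      ,  0.      ]), 'rvec': array([-2.37198323,  1.62342174,  0.25649124]), 'tvec': array([-0.62375426, -0.03978047,  0.38089051])}
```

Request:
{"name": "send_rows", "arguments": {
  "series": [
    [1,[22,34,0],[0,0,0.07]],
    [1,[22,34,0],[0,0,0.07]],
    [1,[22,34,0],[0,0,0.07]],
    [1,[22,34,0],[0,0,0.07]],
    [1,[22,34,0],[0,0,0.07]],
    [1,[22,34,0],[0,0,0.07]],
    [1,[22,34,0],[0,0,0.07]],
    [1,[22,34,0],[0,0,0.07]],
    [1,[22,34,0],[0,0,0.07]],
    [1,[22,34,0],[0,0,0.07]],
    [1,[22,34,0],[0,0,0.07]],
    [1,[22,34,0],[0,0,0.07]],
    [1,[22,34,0],[0,0,0.07]],
    [1,[22,34,0],[0,0,0.07]],
    [1,[22,34,0],[0,0,0.07]],
    [1,[22,34,0],[0,0,0.07]]
  ],
  "newtons": 40
}}

```text
clock: 1.48
position: [0.5737, -0.0256, 0.2424]
eef_rot: [-0.704, 0.71, -0.018, 0.017]
wrist_force: [1.0, -0.3, -0.1]
width: 0.0852
```

```bash
cat >> h.py <<'E'
def grab(n,pre):
    from cell import observe,snapshot,camera_info
    s=observe(); i=camera_info(n); p,d=snapshot(n)
    cv2.imwrite(f"pics/{pre}_{n}.png",p); np.save(f"pics/{pre}_{n}.npy",d)
    np.savez(f"pics/{pre}_{n}_cam.npz",**{k:np.array(i[k]) for k in("camera_matrix","distortion","rvec","tvec")})
    return s
def pose():
    from cell import observe
    from scipy.spatial.transform import Rotation as Ro
    s=observe(); w=s["eef_rot"]; R=Ro.from_quat(np.r_[w[1:],w[0]]).as_matrix()
    print("t",round(s["clock"],2),"pos",np.array(s["position"]).round(4),"F",np.array(s["wrist_force"]).round(1),"w",round(s["width"],4),"jawyaw",np.degrees(np.arctan2(R[1,0],R[0,0])).round(2),"finger",R[:,1].round(3),"q",np.array(s["joint_pos"]).round(2))
E
python3 - <<'E'
from h import *
grab("wrist","b"); pose()
im,d,c=load("wrist","b"); print(ray(c,[(256,192)]))
E
```

```text
t 1.53 pos [ 0.5771 -0.016   0.2426] F [4.8 8.3 1.2] w 0.0855 jawyaw -1.97 finger [ 0.001 -0.002 -1.   ] q [ 0.27  0.4  -0.46  1.67  0.2   1.12 -0.28]
(array([0.57771796, 0.05427165, 0.37090047]), array([[-0.00934871, -0.30319479, -0.95297899]]))
```

View pics/b_wrist.png

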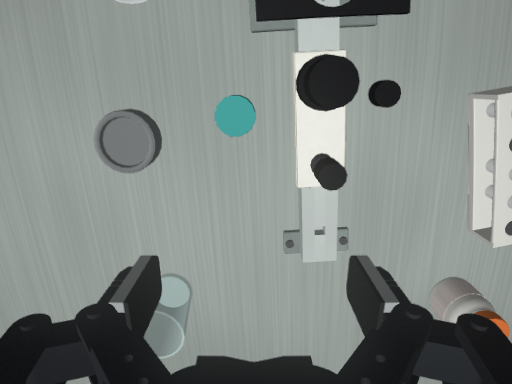

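Run:
```python
from h import *
grab("wrist","c"); pose()
im,d,c=load("wrist","c"); P=cloud(d,c)
cv2.imwrite("pics/crop3.png",cv2.resize(im[0:220,80:420],None,fx=2.3,fy=2.3,interpolation=cv2.INTER_CUBIC))
o=ray(c,[(256,192)])[0]; print(o)
def circ(z0,z1,ctr,r):
    m=(P[...,2]>z0)&(P[...,2]<z1)&(np.hypot(P[...,0]-ctr[0],P[...,1]-ctr[1])<r)
    q=P[m].astype(np.float32); (x,y),R=cv2.minEnclosingCircle(q[:,:2]); return len(q),round(x,4),round(y,4),round(R,4),q.mean(0).round(4)
print("cap",circ(.088,.1,(.645,.053),.035)); print("knob",circ(.085,.1,(.645,-.025),.03))
print("turq",circ(.02,.05,(.557,.029),.03)); print("holder",circ(.02,.035,(.44,.005),.05)); print("floor",circ(.015,.0235,(.44,.005),.035))
# carriage deck and rail
m=(P[...,2]>.035)&(P[...,2]<.046)&(np.abs(P[...,0]-.645)<.04)&(np.abs(P[...,1])<.12)
q=P[m][:,:2].astype(np.float32); print("deck",cv2.minAreaRect(q))
m=(P[...,2]>.025)&(P[...,2]<.034)&(np.abs(P[...,0]-.645)<.04)&(P[...,1]<-.04)&(P[...,1]>-.2)
q=P[m][:,:2].astype(np.float32); print("rail",cv2.minAreaRect(q), q[:,0].mean())
print(P[110,300],P[130,128],P[232,320])
```

```text
t 1.58 pos [ 0.5755 -0.0192  0.2424] F [-0.4  0.7  1. ] w 0.0854 jawyaw -2.27 finger [ 0.    -0.004 -1.   ] q [ 0.27  0.4  -0.46  1.67  0.2   1.12 -0.28]
[0.57958723 0.06310493 0.37165788]Traceback (most recent call last):
  File "<stdin>", line 9, in <module>
  File "<stdin>", line 8, in circ
cv2.error: OpenCV(4.12.0) /io/opencv/modules/imgproc/src/shapedescr.cpp:201: error: (-215:Assertion failed) count >= 0 && (depth == CV_32F || depth == CV_32S) in function 'minEnclosingCircle'
```

View pics/crop3.png

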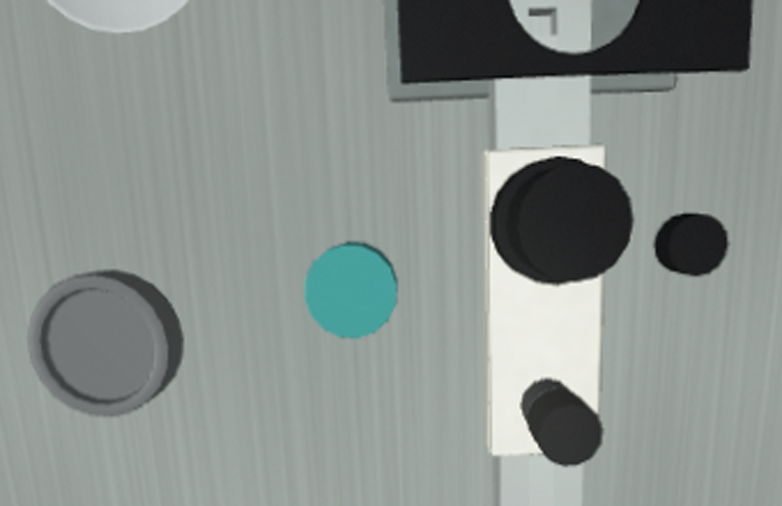

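Run:
```python
from h import *
im,d,c=load("wrist","c"); P=cloud(d,c)
print(d.min(),d.max(),(d==0).mean(), P[95,330],P[190,333],P[150,125],P[130,233],P[200,200])
f=lambda x,y:(80+(x+.5)/2.3-.5,(y+.5)/2.3-.5)
for n,x,y,z in [("cap",573,220,.094),("knob",570,433,.092),("turq",351,290,.03),("holderrim",101,347,.027),("deckTL",486,151,.04),("deckTR",603,147,.04),("deckBL",490,455,.04),("hole",320*2.3-80*2.3,231*2.3,.03),("stageBL",400,83,.093),("stageBR",749,68,.093)]:
    print(n,at_z(c,[f(x,y)],z)[0].round(4))
g=cv2.cvtColor(im,cv2.COLOR_BGR2GRAY)
def circ(z0,z1,ctr,r):
    m=(P[...,2]>z0)&(P[...,2]<z1)&(np.hypot(P[...,0]-ctr[0],P[...,1]-ctr[1])<r)
    q=P[m].astype(np.float32)
    if len(q)<5: return len(q)
    (x,y),R=cv2.minEnclosingCircle(np.ascontiguousarray(q[:,:2])); return len(q),round(x,4),round(y,4),round(R,4),q.mean(0).round(4)
print("cap",circ(.085,.1,(.645,.053),.035)); print("knob",circ(.08,.1,(.645,-.025),.03)); print("holder",circ(.02,.035,(.44,.005),.05)); print("floor",circ(.012,.0235,(.44,.005),.025))
```

```text
0.0 1.4020339 0.003977457682291667 [0.64243947 0.05796208 0.09432684] [ 0.64848525 -0.0246841   0.09151167] [0.43686836 0.00693184 0.02000432] [0.55734384 0.02507621 0.03181656] [ 0.51110589 -0.06011583  0.00065765]
cap [0.6416 0.0577 0.094 ]
knob [ 0.6434 -0.0225  0.092 ]
turq [0.5568 0.0292 0.03  ]
holderrim [0.4381 0.0075 0.027 ]
deckTL [0.6165 0.0855 0.04  ]
deckTR [0.6655 0.0859 0.04  ]
deckBL [ 0.6181 -0.0478  0.04  ]
hole [ 0.6503 -0.0923  0.03  ]
stageBL [0.5814 0.105  0.093 ]
stageBR [0.7021 0.1075 0.093 ]
cap (2091, 0.6426, 0.0566, 0.0211, array([0.6417, 0.0569, 0.0944], dtype=float32))
knob (708, 0.6434, -0.023, 0.0131, array([ 0.6424, -0.0215,  0.0916], dtype=float32))
holder (2764, 0.4365, 0.0078, 0.0343, array([0.4363, 0.008 , 0.0237], dtype=float32))
floor (1437, 0.4396, 0.0051, 0.025, array([0.4384, 0.0059, 0.0207], dtype=float32))
```

Request:
{"name": "send_rows", "arguments": {
  "series": [
    [1,[17,19,-12],[0,0,0.013]],
    [1,[17,19,-12],[0,0,0.013]],
    [1,[17,19,-12],[0,0,0.013]],
    [1,[15,19,-12],[0,0,0.013]],
    [1,[0,0,0],[0,0,0]],
    [1,[0,0,0],[0,0,0]]
  ]
}}

```text
clock: 2.08
position: [0.6438, 0.0619, 0.1904]
eef_rot: [-0.706, 0.709, 0.005, -0.007]
wrist_force: [0.4, -0.7, -0.0]
width: 0.0849
```

```bash
cat >> h.py <<'E'
def circ(P,z0,z1,ctr,r):
    m=(P[...,2]>z0)&(P[...,2]<z1)&(np.hypot(P[...,0]-ctr[0],P[...,1]-ctr[1])<r)
    q=P[m].astype(np.float32)
    if len(q)<5: return len(q)
    (x,y),R=cv2.minEnclosingCircle(np.ascontiguousarray(q[:,:2])); return len(q),round(x,4),round(y,4),round(R,4),q.mean(0).round(4)
E
python3 - <<'E'
from h import *
pose(); grab("wrist","d"); pose()
im,d,c=load("wrist","d"); P=cloud(d,c)
print("cap",circ(P,.088,.1,(.642,.057),.03)); print("knob",circ(P,.085,.1,(.644,-.022),.025)); print("floor",circ(P,.012,.0235,(.44,.005),.025),circ(P,.02,.035,(.4375,.0075),.05))
E
```

```text
t 2.08 pos [0.6438 0.0619 0.1904] F [ 0.4 -0.7 -0. ] w 0.0849 jawyaw 0.96 finger [-0.002 -0.004 -1.   ] q [ 0.11  0.56 -0.45  1.55  0.27  1.09 -0.39]
t 2.13 pos [0.6434 0.0621 0.1903] F [-0.7 -0.4 -0.6] w 0.0855 jawyaw 0.98 finger [-0.002 -0.004 -1.   ] q [ 0.11  0.56 -0.45  1.55  0.27  1.09 -0.39]
cap (2415, 0.6418, 0.057, 0.0212, array([0.6423, 0.0581, 0.0944], dtype=float32))
knob (755, 0.6434, -0.0227, 0.013, array([ 0.6433, -0.0208,  0.0919], dtype=float32))
floor (1417, 0.439, 0.0051, 0.0248, array([0.4375, 0.0052, 0.0207], dtype=float32)) (3049, 0.4366, 0.0077, 0.0347, array([0.4366, 0.0084, 0.0237], dtype=float32))
```

View pics/d_wrist.png

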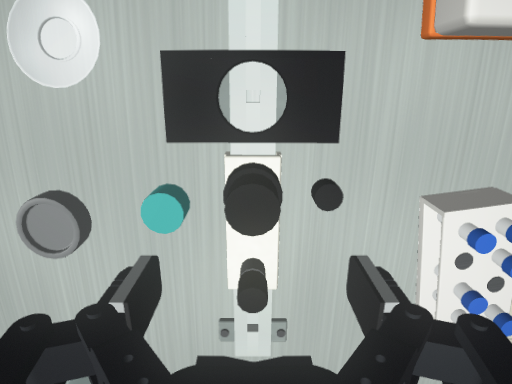

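The picture shows the cap at (253,195) between the fingers' lines, the stage clear ahead, and the holder at (52,225). Two wrist measurements agree on the cap at (0.642, 0.057). Next I descend and grip.

Request:
{"name": "send_rows", "arguments": {
  "series": [
    [1,[-1,-5,-20],[0,0,0]],
    [1,[-0.5,0,-30],[0,0,0]],
    [1,[0,0,-30],[0,0,0]],
    [1,[0,0,-18],[0,0,0]],
    [1,[0,0,-5],[0,0,0]],
    [1,[0,0,0],[0,0,0]]
  ]
}}

```text
clock: 2.63
position: [0.6415, 0.0504, 0.0886]
eef_rot: [-0.705, 0.709, 0.005, -0.002]
wrist_force: [0.2, -0.2, 0.6]
width: 0.0853
```

```bash
python3 -c "
from h import *
pose()"
```

```text
t 2.63 pos [0.6415 0.0504 0.0886] F [ 0.2 -0.2  0.6] w 0.0853 jawyaw 0.56 finger [ 0.004 -0.006 -1.   ] q [ 0.11  0.66 -0.41  1.66  0.33  0.89 -0.43]
```

Request:
{"name": "send_rows", "arguments": {
  "series": [
    [1,[0,6.5,-2],[0,0,0]],
    [1,[0,0,0],[0,0,0]],
    [1,[0,0,0],[0,0,0]]
  ]
}}

```text
clock: 2.88
position: [0.6426, 0.056, 0.0898]
eef_rot: [-0.705, 0.709, 0.005, -0.0]
wrist_force: [0.9, 0.3, 0.1]
width: 0.0853
```

Request:
{"name": "send_rows", "arguments": {
  "series": [
    [0.3,[-0.5,1,-3],[0,0,0]],
    [0,[0,0,0],[0,0,0]],
    [-0.3,[0,0,0],[0,0,0]],
    [-0.6,[0,0,0],[0,0,0]],
    [-1,[0,0,0],[0,0,0]],
    [-1,[0,0,0],[0,0,0]],
    [-1,[0,0,0],[0,0,0]],
    [-1,[0,0,0],[0,0,0]]
  ],
  "newtons": 30
}}

```text
clock: 3.55
position: [0.644, 0.058, 0.0905]
eef_rot: [-0.705, 0.709, 0.007, 0.002]
wrist_force: [-0.5, 0.1, -0.9]
width: 0.0407
```

Request:
{"name": "send_rows", "arguments": {
  "series": [
    [-1,[0,0,10],[0,0,0]],
    [-1,[0,0,15],[0,0,0]],
    [-1,[0,0,20],[0,0,0]],
    [-1,[0,0,20],[0,0,0]],
    [-1,[0,0,5],[0,0,0]]
  ]
}}

```text
clock: 3.97
position: [0.6421, 0.0577, 0.1627]
eef_rot: [-0.705, 0.709, 0.006, -0.0]
wrist_force: [0.8, 0.6, -0.3]
width: 0.0407
```

Run:
```python
from h import *
grab("wrist","e"); pose()
```

```text
t 4.02 pos [0.6422 0.0577 0.1626] F [ 0.2  0.8 -0.2] w 0.0409 jawyaw 0.46 finger [ 0.008 -0.006 -1.   ] q [ 0.11  0.58 -0.44  1.6   0.29  1.02 -0.41]
```

View pics/e_wrist.png

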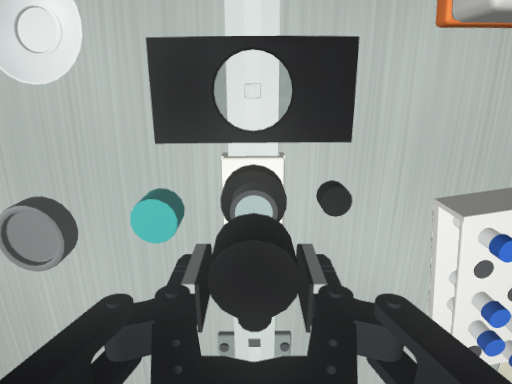

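The cap is off and held between the pads at (253,268). The bare lens shows at (254,205). Next I measure the cap in the hand and the holder.

Run:
```python
from h import *
im,d,c=load("wrist","e"); P=cloud(d,c)
for uv in [(253,270),(230,275),(275,275),(253,300),(253,240)]: print(uv,P[uv[1],uv[0]].round(4))
print("cap",circ(P,.160,.175,(.642,.057),.023))
print(circ(P,.02,.035,(.4375,.0075),.05),circ(P,.012,.0235,(.438,.0065),.025))
im[(P[...,2]>.024)&(P[...,2]<.032)]=(0,0,255)
cv2.imwrite("pics/crop4.png",cv2.resize(im[170:290,0:150],None,fx=5,fy=5))
```

```text
(253, 270) [0.6416 0.0625 0.1671]
(230, 275) [0.6315 0.0599 0.1669]
(275, 275) [0.6512 0.0604 0.1677]
(253, 300) [0.6417 0.0475 0.1678]
(253, 240) [0.6415 0.077  0.1672]
cap (6737, 0.642, 0.0571, 0.023, array([0.6418, 0.0587, 0.1668], dtype=float32))
(3459, 0.4369, 0.0072, 0.0347, array([0.4376, 0.008 , 0.0236], dtype=float32)) (1733, 0.4376, 0.0065, 0.025, array([0.4364, 0.0063, 0.0207], dtype=float32))
```

View pics/crop4.png

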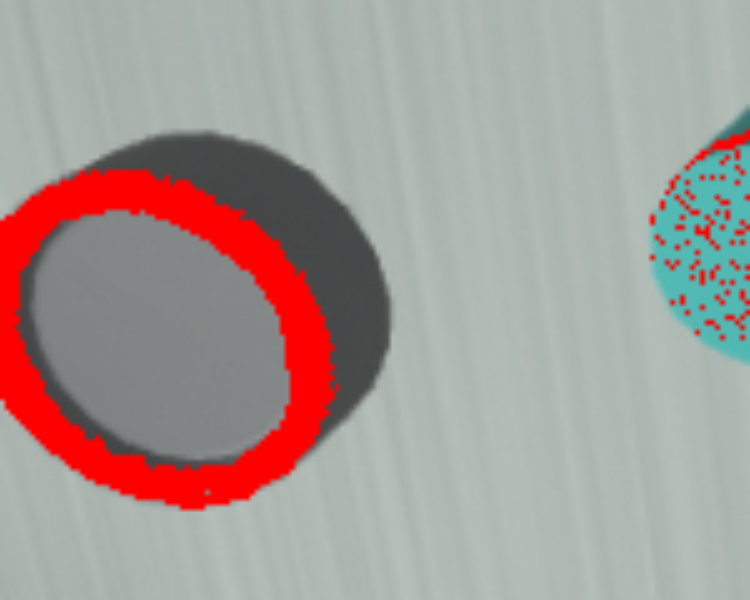

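Request:
{"name": "send_rows", "arguments": {
  "series": [
    [-1,[-18,-5,0],[0,0,0]],
    [-1,[-32,-8,0],[0,0,0]],
    [-1,[-32,-8,0],[0,0,0]],
    [-1,[-32,-8,0],[0,0,0]],
    [-1,[-32,-8,0],[0,0,0]],
    [-1,[-32,-8,0],[0,0,0]],
    [-1,[-20,-5,-10],[0,0,0]],
    [-1,[-7,-1,-20],[0,0,0]],
    [-1,[0,0,-20],[0,0,0]],
    [-1,[0,0,0],[0,0,0]],
    [-1,[0,0,0],[0,0,0]]
  ]
}}

```text
clock: 4.93
position: [0.4237, 0.0035, 0.1075]
eef_rot: [-0.705, 0.71, 0.004, -0.0]
wrist_force: [0.0, 0.1, 0.0]
width: 0.0406
```

Run:
```python
from h import *
grab("wrist","f"); pose()
im,d,c=load("wrist","f"); P=cloud(d,c)
print(circ(P,.025,.035,(.4375,.0075),.05))
```

```text
t 4.98 pos [0.4239 0.0035 0.1076] F [-0.2  0.5 -0.7] w 0.0405 jawyaw 0.36 finger [ 0.006 -0.007 -1.   ] q [ 0.25  0.35 -0.48  2.18  0.27  0.67 -0.41]
(2020, 0.4364, 0.0079, 0.0341, array([0.4392, 0.0184, 0.0273], dtype=float32))
```

View pics/f_wrist.png

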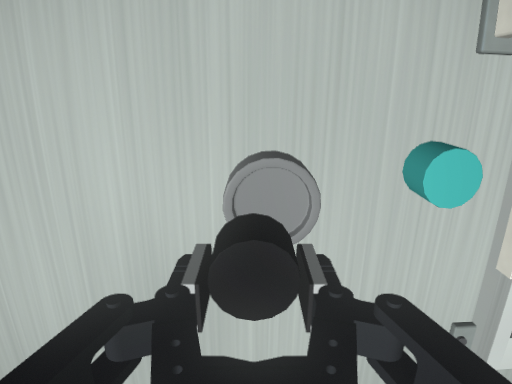

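The cap at (253,265) hangs short of the holder at (271,197). The holder measures (0.4365, 0.0077), so I need +13 mm in x and +4.5 mm in y.

Request:
{"name": "send_rows", "arguments": {
  "series": [
    [-1,[13,4.5,0],[0,0,0]],
    [-1,[0,0,0],[0,0,0]],
    [-1,[0,0,-15],[0,0,0]],
    [-1,[0,0,-15],[0,0,0]],
    [-1,[0,0,0],[0,0,0]],
    [-1,[0,0,0],[0,0,0]]
  ]
}}

```text
clock: 5.48
position: [0.4418, 0.0094, 0.0813]
eef_rot: [-0.705, 0.709, 0.007, 0.002]
wrist_force: [0.6, -1.0, -0.9]
width: 0.0408
```

Request:
{"name": "send_rows", "arguments": {
  "series": [
    [-1,[-4.5,-1.5,-14],[0,0,0]],
    [-1,[0,0,-10],[0,0,0]],
    [-1,[0,0,0],[0,0,0]],
    [-1,[0,0,0],[0,0,0]]
  ]
}}

```text
clock: 5.82
position: [0.4393, 0.0081, 0.0596]
eef_rot: [-0.705, 0.709, 0.008, 0.004]
wrist_force: [0.7, -0.3, -0.8]
width: 0.0408
```

Request:
{"name": "send_rows", "arguments": {
  "series": [
    [-1,[-2.5,0,-6],[0,0,0]],
    [-1,[0,0,-5],[0,0,0]],
    [-1,[0,0,-2],[0,0,0]],
    [-1,[0,0,-1],[0,0,0]]
  ]
}}

```text
clock: 6.15
position: [0.4386, 0.0083, 0.0477]
eef_rot: [-0.705, 0.71, 0.01, 0.005]
wrist_force: [-11.8, -0.1, 43.1]
width: 0.0405
```

Request:
{"name": "send_rows", "arguments": {
  "series": [
    [-1,[0,0,1],[0,0,0]],
    [-1,[0,0,0],[0,0,0]]
  ]
}}

```text
clock: 6.32
position: [0.4389, 0.0084, 0.0493]
eef_rot: [-0.704, 0.71, 0.01, 0.005]
wrist_force: [-0.5, -0.5, -1.0]
width: 0.0406
```

Run:
```python
from h import *
grab("wrist","g"); pose(); grab("scene","g")
im,d,c=load("scene","g")
cv2.imwrite("pics/crop5.png",cv2.resize(im[130:250,180:330],None,fx=5,fy=5,interpolation=cv2.INTER_CUBIC))
```

```text
t 6.37 pos [0.4389 0.0084 0.0492] F [-0.   1.3 -0.2] w 0.0408 jawyaw 0.42 finger [ 0.022 -0.007 -1.   ] q [ 0.17  0.46 -0.4   2.21  0.38  0.52 -0.52]
```

View pics/g_wrist.png

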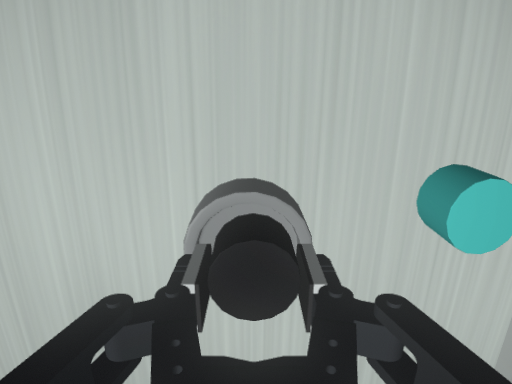

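View pics/crop5.png

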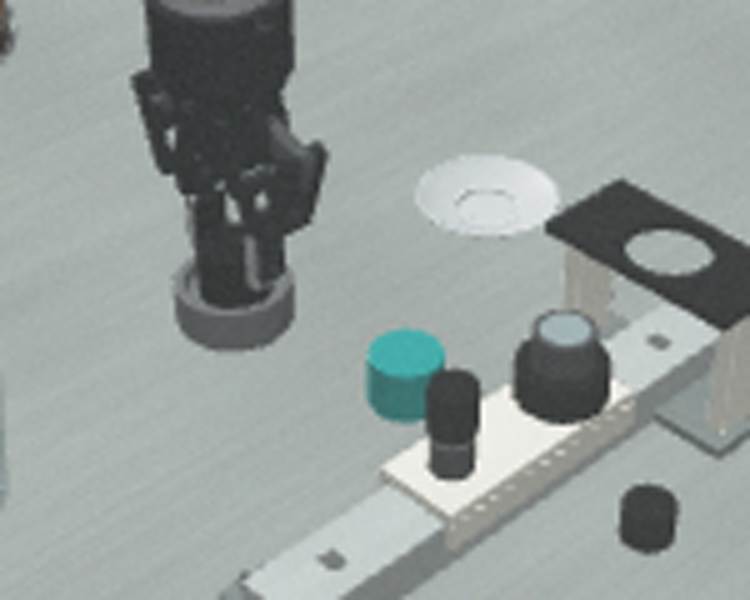

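The cap stands inside the recess: in the scene crop its lower edge is within the rim at (235,300). I release it and rise.

Request:
{"name": "send_rows", "arguments": {
  "series": [
    [-0.1,[0,0,0],[0,0,0]],
    [0.3,[0,0,0],[0,0,0]],
    [0.8,[0,0,0],[0,0,0]],
    [1,[0,0,0],[0,0,0]],
    [1,[0,0,0],[0,0,0]],
    [1,[0,0,15],[0,0,0]],
    [1,[0,0,30],[0.003,0.011,0]],
    [1,[0,0,35],[0.004,0.011,0]],
    [1,[0,0,25],[0,0,0]]
  ]
}}

```text
clock: 7.17
position: [0.4337, 0.0086, 0.152]
eef_rot: [0.708, -0.707, 0.002, 0.009]
wrist_force: [1.2, 0.0, -0.2]
width: 0.0854
```

Run:
```python
from h import *
grab("wrist","i"); pose()
im,d,c=load("wrist","i"); P=cloud(d,c)
print("captop",circ(P,.045,.06,(.438,.008),.03)); print(circ(P,.023,.033,(.4375,.0075),.05))
print("knob",circ(P,.085,.1,(.644,-.022),.025))
```

```text
t 7.22 pos [0.4357 0.009  0.1556] F [ 1.1 -0.2  4. ] w 0.0853 jawyaw 0.54 finger [-0.009  0.001 -1.   ] q [ 0.3   0.3  -0.53  2.09  0.2   0.82 -0.34]
captop (2387, 0.4385, 0.0072, 0.0211, array([0.4386, 0.0085, 0.0523], dtype=float32))
(1743, 0.4363, 0.0077, 0.0341, array([0.4348, 0.0158, 0.0273], dtype=float32))
knob 0
```

View pics/i_wrist.png

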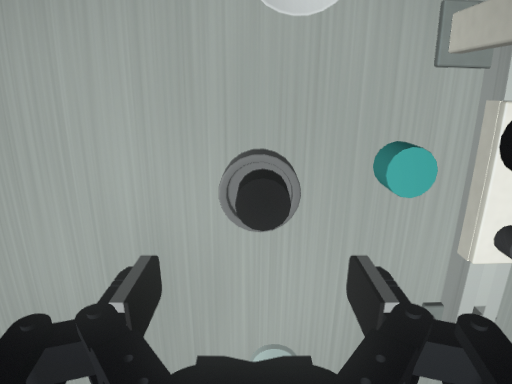

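The cap is seated: its top measures z = 0.0523 against 0.052 expected, and it sits inside the rim at (262,195). Next I go over the knob.

Request:
{"name": "send_rows", "arguments": {
  "series": [
    [1,[18,-3,0],[0,0,0]],
    [1,[32,-5,0],[0,0,0]],
    [1,[32,-5,0],[0,0,0]],
    [1,[32,-5,0],[0,0,0]],
    [1,[32,-5,0],[0,0,0]],
    [1,[32,-5,0],[0,0,0]],
    [1,[20,-3,0],[0,0,0]],
    [1,[5,-1,0],[0,0,0]],
    [1,[0,0,0],[0,0,0]],
    [1,[0,0,0],[0,0,0]]
  ]
}}

```text
clock: 8.05
position: [0.6459, -0.0266, 0.1568]
eef_rot: [-0.706, 0.708, 0.001, -0.005]
wrist_force: [0.0, 0.5, -0.8]
width: 0.0853
```

Run:
```python
from h import *
grab("wrist","j"); pose()
im,d,c=load("wrist","j"); P=cloud(d,c)
print("knob",circ(P,.085,.1,(.644,-.022),.025)); print("lens",circ(P,.078,.09,(.642,.057),.03))
print("captop",circ(P,.045,.06,(.438,.008),.03))
```

```text
t 8.1 pos [ 0.6455 -0.0265  0.1568] F [-0.7 -0.5 -0.5] w 0.0858 jawyaw 0.45 finger [-0.006 -0.003 -1.   ] q [ 0.24  0.59 -0.44  1.59  0.28  1.03 -0.27]
knob (1280, 0.6435, -0.023, 0.0131, array([ 0.6435, -0.0218,  0.0923], dtype=float32))
lens (2532, 0.6423, 0.0567, 0.0167, array([0.6423, 0.0568, 0.083 ], dtype=float32))
captop (578, 0.4488, 0.0057, 0.018, array([0.4556, 0.0056, 0.0506], dtype=float32))
```

View pics/j_wrist.png

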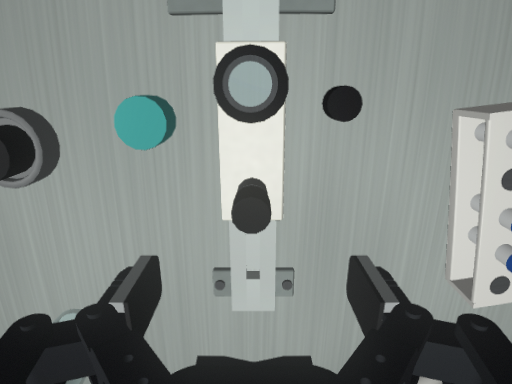

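Request:
{"name": "send_rows", "arguments": {
  "series": [
    [1,[-2,4,-15],[0,0,0]],
    [1,[0,1,-22],[0,0,0]],
    [1,[0,1,-22],[0,0,0]],
    [1,[0,1,-10],[0,0,0]],
    [1,[0,0,0],[0,0,0]],
    [1,[0,0,0],[0,0,0]]
  ]
}}

```text
clock: 8.6
position: [0.6372, -0.0177, 0.0888]
eef_rot: [-0.706, 0.708, 0.001, -0.006]
wrist_force: [-0.7, 0.1, 0.4]
width: 0.0853
```

Request:
{"name": "send_rows", "arguments": {
  "series": [
    [1,[6,-4.5,-6],[0,0,0]],
    [1,[0,0,0],[0,0,0]],
    [1,[0,0,0],[0,0,0]]
  ]
}}

```text
clock: 8.85
position: [0.6444, -0.0225, 0.0853]
eef_rot: [-0.706, 0.708, 0.003, -0.005]
wrist_force: [0.5, 0.6, 0.4]
width: 0.0852
```

Request:
{"name": "send_rows", "arguments": {
  "series": [
    [0.3,[-1,0,-4],[0,0,0]],
    [-0.2,[0,0,0],[0,0,0]],
    [-0.5,[0,0,0],[0,0,0]],
    [-0.8,[0,0,0],[0,0,0]],
    [-1,[0,0,0],[0,0,0]],
    [-1,[0,0,0],[0,0,0]],
    [-1,[0,0,0],[0,0,0]],
    [-1,[0,0,0],[0,0,0]],
    [-1,[0,0,0],[0,0,0]]
  ],
  "newtons": 90
}}

```text
clock: 9.6
position: [0.6439, -0.023, 0.0828]
eef_rot: [-0.706, 0.709, 0.003, -0.004]
wrist_force: [-1.0, -0.8, -0.1]
width: 0.0234
```

```bash
python3 -c "
from h import *
pose()"
```

```text
t 9.6 pos [ 0.6439 -0.023   0.0828] F [-1.  -0.8 -0.1] w 0.0234 jawyaw 0.57 finger [-0.002 -0.004 -1.   ] q [ 0.22  0.67 -0.41  1.66  0.33  0.89 -0.32]
```

Request:
{"name": "send_rows", "arguments": {
  "series": [
    [-1,[0,0,3],[0,0,0]],
    [-1,[0,0,3],[0,0,0]],
    [-1,[0,0,3],[0,0,0]],
    [-1,[0,0,2],[0,0,0]],
    [-1,[0,0,0],[0,0,0]]
  ]
}}

```text
clock: 10.02
position: [0.6439, -0.023, 0.093]
eef_rot: [-0.706, 0.708, 0.003, -0.004]
wrist_force: [2.3, -0.1, -9.5]
width: 0.0235
```

Request:
{"name": "send_rows", "arguments": {
  "series": [
    [-1,[0,0,2],[0,0,0]],
    [-1,[0,8,0.3],[0,0,0]],
    [-1,[0,10,0.3],[0,0,0]],
    [-1,[0,10,0.3],[0,0,0]]
  ]
}}

```text
clock: 10.35
position: [0.6436, 0.0006, 0.0942]
eef_rot: [-0.704, 0.71, 0.0, -0.003]
wrist_force: [3.0, -3.1, -11.0]
width: 0.0233
```

Request:
{"name": "send_rows", "arguments": {
  "series": [
    [-1,[0,11,0.3],[0,0,0]],
    [-1,[0,11,0.3],[0,0,0]],
    [-1,[0,11,0.3],[0,0,0]],
    [-1,[0,10,0.3],[0,0,0]],
    [-1,[0,4,0.3],[0,0,0]],
    [-1,[0,0,0.3],[0,0,0]]
  ]
}}

```text
clock: 10.85
position: [0.6427, 0.0576, 0.0954]
eef_rot: [-0.705, 0.71, 0.002, -0.005]
wrist_force: [3.4, -2.2, -12.1]
width: 0.0235
```

Run:
```python
from h import *
grab("wrist","k"); pose(); grab("scene","k")
im,d,c=load("scene","k")
cv2.imwrite("pics/crop6.png",cv2.resize(im[130:250,200:350],None,fx=5,fy=5,interpolation=cv2.INTER_CUBIC))
im,d,c=load("wrist","k"); P=cloud(d,c)
print("lens",circ(P,.078,.086,(.641,.137),.018))
```

```text
t 10.9 pos [0.6428 0.0575 0.0955] F [  3.2   3.1 -12.5] w 0.023 jawyaw 0.57 finger [-0.005 -0.007 -1.   ] q [ 0.1   0.66 -0.42  1.64  0.32  0.92 -0.44]
lens (5098, 0.6413, 0.137, 0.0168, array([0.6413, 0.1376, 0.083 ], dtype=float32))
```

View pics/k_wrist.png

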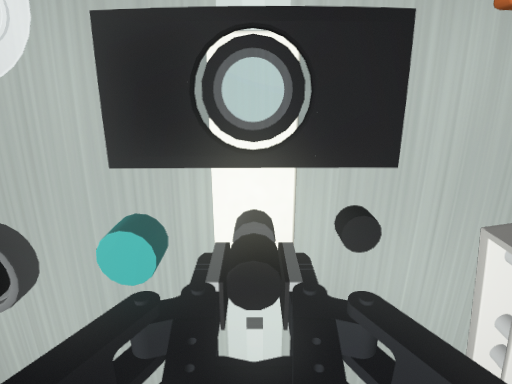

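View pics/crop6.png

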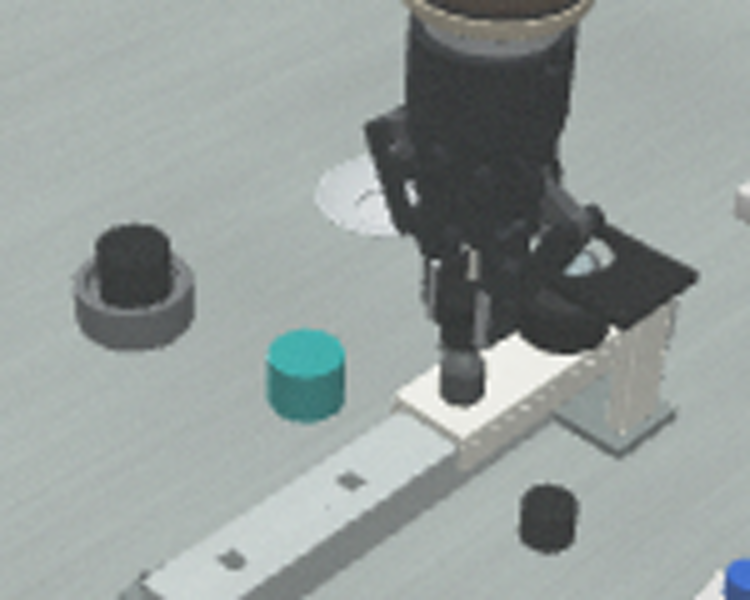

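The lens sits inside the opening, with rings concentric at (253,89). It moved 80.3 mm. I lower the pin gently.

Request:
{"name": "send_rows", "arguments": {
  "series": [
    [-1,[0,-0.3,-2],[0,0,0]],
    [-1,[0,0,-2],[0,0,0]],
    [-1,[0,0,-2],[0,0,0]],
    [-1,[0,0,-2],[0,0,0]]
  ]
}}

```text
clock: 11.28
position: [0.6428, 0.0568, 0.0881]
eef_rot: [-0.705, 0.709, 0.001, -0.004]
wrist_force: [0.2, 0.6, -4.9]
width: 0.0231
```

Request:
{"name": "send_rows", "arguments": {
  "series": [
    [-1,[0,0,-3],[0,0,0]],
    [-1,[0,0,-2.5],[0,0,0]],
    [-1,[0,0,-2],[0,0,0]],
    [-1,[0,0,-1],[0,0,0]]
  ]
}}

```text
clock: 11.62
position: [0.6428, 0.0569, 0.0809]
eef_rot: [-0.705, 0.709, 0.001, -0.004]
wrist_force: [-2.5, 0.9, 2.7]
width: 0.0235
```

Request:
{"name": "send_rows", "arguments": {
  "series": [
    [-1,[0,0,-1],[0,0,0]],
    [-1,[0,0,-1],[0,0,0]],
    [-1,[0,0,-0.3],[0,0,0]]
  ]
}}

```text
clock: 11.87
position: [0.6428, 0.0569, 0.0796]
eef_rot: [-0.705, 0.709, 0.002, -0.004]
wrist_force: [-2.0, -0.4, 2.9]
width: 0.0234
```

Request:
{"name": "send_rows", "arguments": {
  "series": [
    [-1,[0,0,-1],[0,0,0]],
    [-1,[0,0,-0.6],[0,0,0]]
  ]
}}

```text
clock: 12.03
position: [0.6429, 0.0568, 0.0792]
eef_rot: [-0.705, 0.709, 0.002, -0.003]
wrist_force: [-5.0, 0.0, 10.3]
width: 0.023
```

Request:
{"name": "send_rows", "arguments": {
  "series": [
    [-1,[0,0,-1],[0,0,0]]
  ]
}}

```text
clock: 12.12
position: [0.6429, 0.0569, 0.0791]
eef_rot: [-0.705, 0.709, 0.002, -0.003]
wrist_force: [-6.3, -0.8, 14.6]
width: 0.0232
```

Request:
{"name": "send_rows", "arguments": {
  "series": [
    [-1,[0,0,-1],[0,0,0]]
  ]
}}

```text
clock: 12.2
position: [0.6429, 0.0568, 0.0791]
eef_rot: [-0.705, 0.709, 0.002, -0.003]
wrist_force: [-6.7, -0.6, 12.9]
width: 0.0232
```

Request:
{"name": "send_rows", "arguments": {
  "series": [
    [-1,[0,0,-1.4],[0,0,0]],
    [-1,[0,0,-1.4],[0,0,0]]
  ]
}}

```text
clock: 12.37
position: [0.6429, 0.0569, 0.0791]
eef_rot: [-0.705, 0.71, 0.002, -0.003]
wrist_force: [-8.1, -1.2, 16.0]
width: 0.0231
```

Run:
```python
from h import *
for k in "lmn":
    grab("wrist",k); pose()
im,d,c=load("wrist","k"); P=cloud(d,c); print("knob before",np.median(P[275:300,240:265].reshape(-1,3),0))
im,d,c=load("wrist","n"); P=cloud(d,c); print("knob now",np.median(P[275:300,240:265].reshape(-1,3),0))
print("lens",circ(P,.078,.086,(.641,.137),.018))
grab("scene","n"); grab("side","n"); pose()
im,d,c=load("scene","n")
a=cv2.resize(im[130:250,200:350],None,fx=5,fy=5,interpolation=cv2.INTER_CUBIC); cv2.imwrite("pics/crop7.png",a)
P=cloud(d,c); print("captop",circ(P,.045,.06,(.438,.008),.03))
im0=load("scene")[0];
```

```text
t 12.42 pos [0.6429 0.0569 0.0791] F [-7.3 -1.3 15.8] w 0.0231 jawyaw 0.41 finger [-0.001 -0.007 -1.   ] q [ 0.09  0.67 -0.41  1.66  0.34  0.88 -0.45]
t 12.47 pos [0.6429 0.0569 0.0791] F [-6.9 -0.8 15.5] w 0.0236 jawyaw 0.41 finger [-0.001 -0.007 -1.   ] q [ 0.09  0.67 -0.41  1.66  0.34  0.88 -0.45]
t 12.52 pos [0.6429 0.0569 0.0791] F [-7.5 -1.1 15.5] w 0.0235 jawyaw 0.41 finger [-0.001 -0.007 -1.   ] q [ 0.09  0.67 -0.41  1.66  0.34  0.88 -0.45]
knob before [nan nan nan]
knob now [nan nan nan]
lens (6490, 0.6412, 0.1366, 0.0168, array([0.6414, 0.1369, 0.083 ], dtype=float32))
t 12.62 pos [0.6429 0.0569 0.0791] F [-7.4 -0.6 15.8] w 0.0231 jawyaw 0.41 finger [-0.001 -0.007 -1.   ] q [ 0.09  0.67 -0.41  1.66  0.34  0.88 -0.45]
captop (125, 0.4403, 0.0045, 0.0228, array([0.4423, 0.0037, 0.0502], dtype=float32))
```

View pics/n_wrist.png

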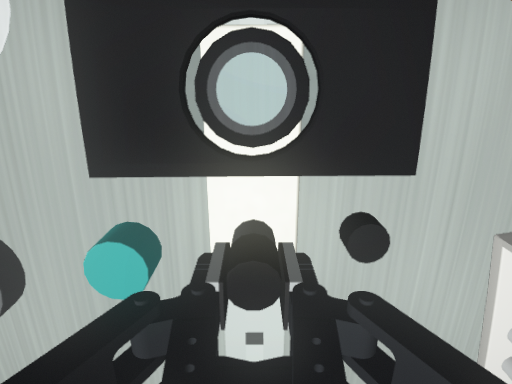

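View pics/n_scene.png

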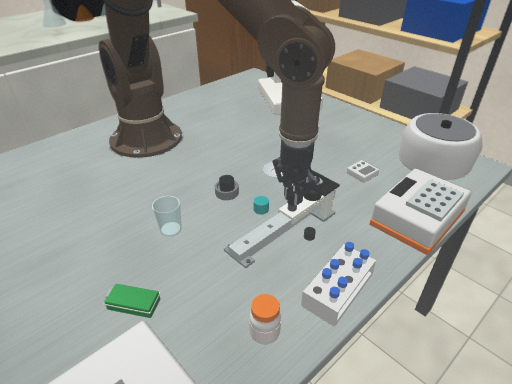

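View pics/crop7.png

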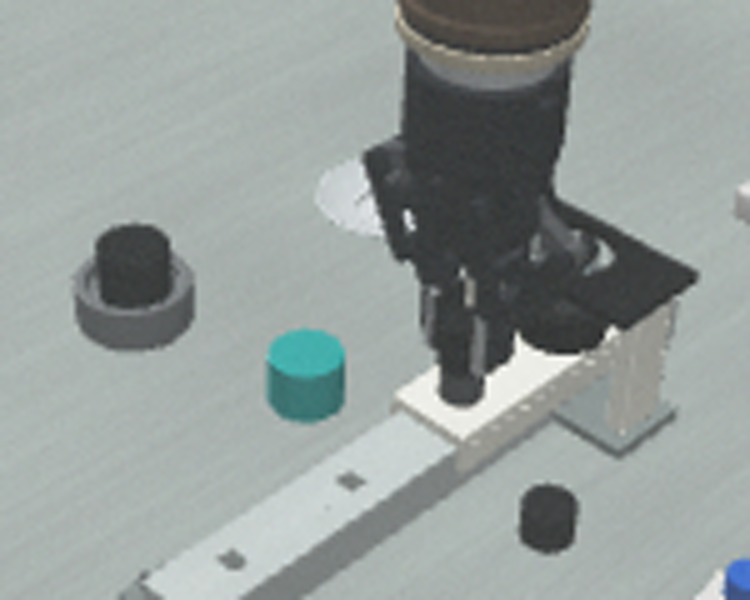

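The knob stands down on its boss at (460,390) in the crop, the cap is upright in the holder, and nothing else has moved. I hand the job in.

Run:
```python
from h import *
from cell import job_done
pose(); print(job_done())
```

```text
t 12.62 pos [0.6429 0.0569 0.0791] F [-7.4 -0.6 15.8] w 0.0231 jawyaw 0.41 finger [-0.001 -0.007 -1.   ] q [ 0.09  0.67 -0.41  1.66  0.34  0.88 -0.45]
the job is handed in; nothing more can be done
None
```

The job is done and handed in at 12.6 s. I took the cap off the lens and set it mouth down in the holder, then pulled the plunger and slid the carriage one hole. The pin is in that hole and the arm is still pressing the knob down.

**Last checks**
- **Cap:** after release its top measured z = 0.052, as expected for a seated cap. In the last scene picture it is still upright in the holder.
- **Carriage:** the lens moved about 80 mm and sits centred in the opening.
- **Plunger:** the knob meets a hard stop and holds a steady push of about 16 N. It went down 3.7 mm from its floating height, against the stated 4 mm or so.
- **Bystanders:** by eye, the dish, beaker, slide box and timer look unmoved in the last scene picture. The dish is partly hidden by the gripper.

**What failed or disagreed**
- **Force while placing the cap:** the wrist read 43 N for a moment when the cap met the holder floor. I backed off at once. The push went through the gripped cap, and the wrist limit is 120 N.
- **Knob height:** I could not measure the knob top at the end, because the wrist camera gave no depth reading that close.
- **Final cap reading:** the last scene-camera reading of the cap top was z = 0.050 and a few millimetres off in position. It came from few points, so I relied on the earlier close view.

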